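# Rack the cast test plates by thickness

### The job

Two grey cast-resin test plates stand on edge on the laboratory bench, one twice as thick as the other. Drop each one, upright, into the slot of the aluminium thickness rack that fits it: the thick plate into the widest slot and the thin plate into the narrowest slot, both fully down on the slot's floor, and let go.

Things in the scene. Friction and masses are not known exactly. Their poses are not given: they have to be found in the camera images.
- thick_plate: Thick plate of grey resin standing upright: 56 mm wide (its x), 32 mm thick (its y), 110 mm tall (its z, up), about 0.24 kg. Origin: centre of its underside. A slab lying flat and a small round puck of the same grey are not wanted. Easiest held from above by its 56 mm width, fingers reaching at most 40 mm down from its top.
- thin_plate: Thin plate of grey resin standing upright: 56 mm wide (its x), 16 mm thick (its y), 110 mm tall (its z, up), about 0.12 kg. Origin: centre of its underside. Tips over if knocked. Held in the same way as the thick plate.
- wide_slot (a point): Floor centre of the widest of three parallel slots in a fixed aluminium rack, 90 x 159 mm, 49 mm tall (floors 6 mm above the bench). x along the slot, y across it, away from the other slots, z up. Slot: 80 mm long, 53 mm wide at its mouth (the rack's top, 43 mm above this point); sides slope in over 15 mm to 35 mm, then straight down 28 mm. A seated plate's width lies along x.
- narrow_slot (a point): Floor centre of the narrowest slot, at the other end of the same rack, 102 mm from the wide slot's centre; same axis directions (y points towards the wide slot), length, depth and shape, but 37 mm wide at its mouth and 19 mm below. Between them lies a middle slot, 27 mm wide below, that stays unused.

How it is judged (in metres and radians):
At the end, for the whole second after the job is handed in: The thick plate stands in the widest slot and the thin plate in the narrowest, each with its underside's centre within 20 mm of the slot's centre seen from above and no more than 8 mm above the slot's floor, upright within 12 degrees, and at rest (horizontal distance between thick_plate and wide_slot below 0.02 m and z of thick_plate in the frame of wide_slot below 0.008 m and angle between each of thick_plate, thin_plate's own z axis and vertical below 0.21 rad and linear speed of each of thick_plate, thin_plate below 0.02 m/s and horizontal distance between thin_plate and narrow_slot below 0.02 m and z of thin_plate in the frame of narrow_slot below 0.008 m); the robot touches nothing.
It also fails if it takes over 61 s, if anything falls off the work surface, if the arm or the gripper's body presses on something with over 40 N, if the wrist force passes 120 N, or if a joint passes its speed limit or range.

### The arm

A 6-joint arm with a two-finger parallel gripper is mounted at the origin on the work surface. World frame = base frame: x ahead of the robot, y to its left, z up, the work surface at z = 0. Lengths are in mm, angles in rad, forces in N, time in s.
With the tool pointing down it reaches from about 250 to 775 mm from the base axis. Payload 4 kg.
Tool frame: the origin (TCP) lies at the very end of the fingers, on their centre line; the grasp point (between the pads) lies 19 mm behind it (env.grip_depth is the distance from the TCP to the grasp point, in mm); z points along the fingers, y is the line along which they close (so a half turn about z gives the same grasp; the last joint's range is limited). The gripper opens to 85 mm and grips with 20 to 120 N. Pads are 22 mm wide; open, the fingers measure 114 mm over their backs; the gripper's body (76 mm by 85 mm) begins 54 mm behind the grasp point. The pads swing forward as they close: fully open they stand 13 mm farther back than shut.
Start: joints at [1.101, 0.087, 1.371, -0, 1.684, -0.103], TCP at [197.256, 513.427, 231.341] pointing down, gripper open.
Joint ranges: [-3.1, 3.1], [-0.76, 2.03], [0.27, 2.55], [-1.08, 4.22], [0.17, 2.65], [-2.57, 2.57]. Speed limits (rad/s): [2.79, 2.79, 3.14, 3.14, 3.14, 3.14].

### API

Orientations are given as a rotation vector (axis times angle).
In Python, from station import env, imaging gives the robot as it stands. The module is installed in compiled form; this text tells all that it offers.
- The arm moves only by the tool carry_out, never from a script. Its argument "rows" is one flat list of numbers, 5 for each row, row after row: the closure in counts, from 0 (fully open) to 255 (shut), then the shift along the tool's x, y, z in m, then the turn about the tool's z in degrees. In form: [grip, dx, dy, dz, yaw, grip, dx, dy, dz, yaw, ...]. A call has 1 to 10 rows; each row is the pose to reach, as a shift and turn from the pose commanded when the call began, along the tool's axes at that moment; what a row does not reach only later rows make up. A row lasts 1/8 s, in which the tool goes at most 62.5 mm and 10.7 degrees, less where a joint would pass 70% of its speed; a pose out of reach is approached as far as the arm can. A call with a gripper value outside its range is refused whole. The fingers move at their own pace and stop on an object; "grip_force" is the grip in N (left out, the last holds). Time passes only in rows, so rows that repeat a pose let the fingers close. It gives the time, the measured TCP pose, the force, the opening and the grip force at its end, in the units of the state.
- env.state(): the state, without advancing time (a new reading comes with each control period).
- imaging.snapshot(name): name is "side" or "top"; returns (picture, depth): 420x560x3 uint8, red, green, blue; 420x560 float32, mm along the optical axis (not along the pixel's ray), 0 where there is no reading.
- imaging.camera_params(name): a dict with "K" (3x3 intrinsics, pixels), "cam_to_world" (4x4, takes a point from camera to world coordinates). Camera axes: x right, y down, z forward; pixel columns grow to the right and rows downward; lengths in mm; the calibration is good to about 2 mm. A picture is of the moment at which its call begins. camera_params takes no time and is no camera call.
- env.finish_job(): hands the job in; it is judged then, once.
The state is a dict: "t": time; "qpos": joint angles; "qd": joint speeds; "effort": joint torques, N m; "ee_pos": TCP position; "eef_rot": TCP orientation; "ft_force": force on the tool from outside, world axes, zero at the start; "moment": the same for the moment, N m; "finger_gap": finger opening in mm; "grip_force": force on a finger pad.
Only numpy, scipy, OpenCV 4.12 (cv2) and the standard library are available. Lean on these libraries where they do the work, as an engineer would, in place of code of your own. Each camera call takes 0.05 s, during which the arm holds its last target. There are 200 camera calls.

## Working session

There is one attempt and no reset: what is moved stays moved. The work goes in short steps, Python scripts to look and compute and a tool call to move; the robot and the scene stay as the last step left them, time stands still between calls to the robot, and variables do not carry over. Pictures are saved under pics/ and viewed, at most 10 in all, crops included, and the job is handed in when it is done.

Besides the shell and the picture viewer there is one more tool, called after "Request:" in YAML: its name, and indented under it one key for each argument. carry_out: Moves the arm, as the interface text tells. Its arguments: {"type":"object","properties":{"rows":{"type":"array"},"grip_force":{"type":"number"}},"required":["rows"]}

```bash
mkdir -p pics
cat > h.py <<'E'
import numpy as np, cv2
from station import env, imaging
def snap(n, tag):
    p,d=imaging.snapshot(n); cv2.imwrite(f'pics/{tag}.png',p[:,:,::-1]); np.save(f'pics/{tag}.npy',d); return p,d
def world(n,d):
    c=imaging.camera_params(n);K=np.array(c['K']);T=np.array(c['cam_to_world'])
    v,u=np.mgrid[:d.shape[0],:d.shape[1]]
    P=np.stack([(u-K[0,2])/K[0,0]*d,(v-K[1,2])/K[1,1]*d,d],-1)
    W=P@T[:3,:3].T+T[:3,3]; W[d==0]=np.nan; return W
E
python3 - <<'E'
from h import *
for n in('top','side'):
    p,d=snap(n,n+'0'); c=imaging.camera_params(n); print(n,c['K'],np.round(c['cam_to_world'],3))
s=env.state();print(s)
E
```

```text
top [[387.11959716   0.         275.48300995]
 [  0.         387.11959716 214.62347631]
 [  0.           0.           1.        ]] [[ 1.00000e-02 -9.82000e-01  1.89000e-01  3.90172e+02]
 [-1.00000e+00 -1.40000e-02 -2.10000e-02 -3.09210e+01]
 [ 2.30000e-02 -1.89000e-01 -9.82000e-01  8.04762e+02]
 [ 0.00000e+00  0.00000e+00  0.00000e+00  1.00000e+00]]
side [[463.89623499   0.         285.34512921]
 [  0.         463.89623499 203.76620796]
 [  0.           0.           1.        ]] [[ 9.18000e-01 -2.90000e-01  2.72000e-01  2.76141e+02]
 [-3.97000e-01 -6.57000e-01  6.41000e-01 -5.81309e+02]
 [-7.00000e-03 -6.96000e-01 -7.18000e-01  6.49202e+02]
 [ 0.00000e+00  0.00000e+00  0.00000e+00  1.00000e+00]]
{'t': 0.1, 'qpos': array([ 1.10086457e+00,  8.79051221e-02,  1.37211914e+00, -1.66086490e-06,
        1.68357359e+00, -1.03098975e-01]), 'qd': array([ 8.88305465e-04, -4.51484302e-04, -3.20205319e-03, -4.97130998e-04,
       -2.73496309e-04,  8.18334509e-05]), 'effort': array([ 1.79229657e-03, -3.53012395e+01, -3.14221108e+01, -1.55159560e-04,
        7.82581454e-03, -3.12355053e-05]), 'ee_pos': array([197.06665059, 513.00989002, 230.23489753]), 'eef_rot': array([-5.72891147e-01, -3.08833946e+00,  3.02154584e-03]), 'ft_force': array([-0.71227358,  0.48932872, -0.296661  ]), 'moment': array([ 0.02056423, -0.05918363, -0.0120337 ]), 'grip_force': 0.0, 'finger_gap': 85.6579565799159}
```

View pics/top0.png

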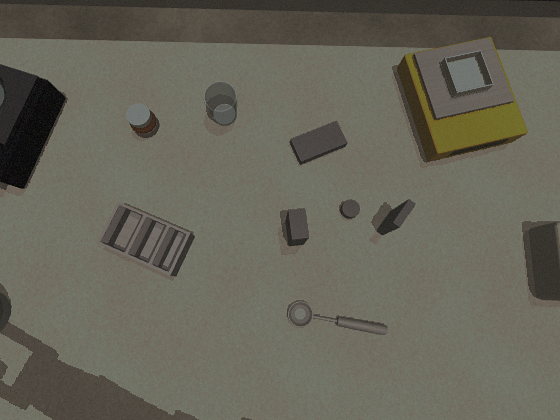

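View pics/side0.png

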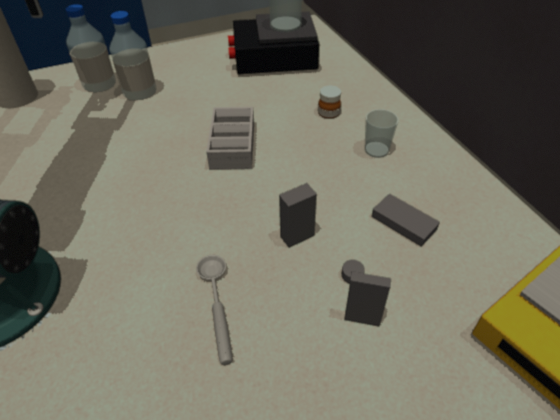

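The top view shows the thick plate at about (297,225), the thin plate at (396,217), a flat slab at (318,142), the puck at (350,208), and the rack at (148,240). The rack's widest slot looks to be the left one (127,228) and the narrowest the right one (175,250). In the side view the thick plate is at (298,215) and the thin one at (367,298).

```bash
cat > m.py <<'E'
from h import *
def rect(W,box,z0,z1):
    u0,v0,u1,v1=box; P=W[v0:v1,u0:u1].reshape(-1,3); P=P[(P[:,2]>z0)&(P[:,2]<z1)]
    r=cv2.minAreaRect(P[:,:2].astype(np.float32)); return len(P),np.round(r[0],1),np.round(r[1],1),round(r[2],1),np.median(P[:,2]).round(1)
E
python3 - <<'E'
from m import *
B={'top':{'thick':(275,195,318,255),'thin':(370,190,425,245),'rack':(90,190,205,290)},'side':{'thick':(270,175,325,255),'thin':(335,262,395,335),'rack':(200,100,262,175)}}
for n in('top','side'):
    W=world(n,np.load(f'pics/{n}0.npy'))
    for k,b in B[n].items():
        for z0,z1 in ([(102,118)] if k!='rack' else [(43,55),(-5,15)]): print(n,k,rect(W,b,z0,z1))
W=world('top',np.load('pics/top0.npy'))
np.set_printoptions(linewidth=250,suppress=True)
# profile across rack
P=W[190:290,90:205].reshape(-1,3);P=P[np.isfinite(P[:,2])];T=P[(P[:,2]>43)&(P[:,2]<55)]
r=cv2.minAreaRect(T[:,:2].astype(np.float32));b=cv2.boxPoints(r);print(b)
e=[b[1]-b[0],b[2]-b[1]];e.sort(key=np.linalg.norm);L=e[1]/np.linalg.norm(e[1]);S=e[0]/np.linalg.norm(e[0]);q=P[:,:2]-r[0]
m=abs(q@S)<28
s=(q@L)
print(L)
for a in range(-84,84,4):
    k=m&(s>=a)&(s<a+4)
    print(a+2,np.round(np.percentile(P[k,2],[10,50,90])) if k.any() else None,end='; ')
i=cv2.imread('pics/top0.png');cv2.imwrite('pics/c1.png',np.hstack([cv2.resize(i[190:290,90:205],(460,400),interpolation=2),cv2.resize(i[190:255,370:425],(338,400),interpolation=2)]))
E
```

```text
top thick (544, array([508.4, -87. ]), array([56.4, 32.3]), 7.8, np.float64(110.2))
top thin (280, array([ 531.5, -282.5]), array([16.2, 56.7]), 54.0, np.float64(110.1))
top rack (1452, array([486.8, 210.8]), array([160.9,  90. ]), 67.4, np.float64(48.2))
top rack (8729, array([491.3, 220.7]), array([208.5, 247.3]), 0.9, np.float64(0.3))
side thick (562, array([508.5, -85.9]), array([56.4, 33.5]), 6.7, np.float64(109.4))
side thin (494, array([ 531.8, -280.9]), array([19.1, 55.8]), 54.5, np.float64(109.3))
side rack (895, array([486.5, 211.8]), array([164.5,  90.7]), 67.7, np.float64(47.5))
side rack (2155, array([490.7, 258.4]), array([285.8, 152.5]), 68.7, np.float64(-0.3))
[[414.33176 153.76282]
 [497.478   119.18609]
 [559.2777  267.79517]
 [476.1315  302.3719 ]]
[0.38397613 0.923343  ]
-82 [-2.  0. 22.]; -78 [ 4. 32. 49.]; -74 [47. 49. 50.]; -70 [41. 43. 46.]; -66 [35. 37. 39.]; -62 None; -58 [5. 7. 8.]; -54 [4. 7. 8.]; -50 [4. 6. 8.]; -46 [ 6. 21. 36.]; -42 [37. 40. 44.]; -38 [43. 46. 49.]; -34 [47. 49. 51.]; -30 [45. 48. 51.]; -26 [39. 42. 44.]; -22 [34. 36. 37.]; -18 None; -14 [5. 7. 8.]; -10 [4. 6. 8.]; -6 [4. 6. 8.]; -2 [4. 6. 8.]; 2 [5. 6. 7.]; 6 [ 7. 25. 37.]; 10 [38. 42. 45.]; 14 [44. 47. 50.]; 18 [47. 49. 51.]; 22 [44. 47. 49.]; 26 [37. 40. 43.]; 30 [33. 34. 35.]; 34 None; 38 [6. 6. 6.]; 42 [4. 6. 8.]; 46 [4. 6. 7.]; 50 [4. 6. 8.]; 54 [4. 6. 8.]; 58 [4. 6. 7.]; 62 [ 5.  7. 30.]; 66 [ 9. 28. 39.]; 70 [39. 43. 47.]; 74 [46. 48. 50.]; 78 [47. 48. 50.]; 82 None;
```

View pics/c1.png

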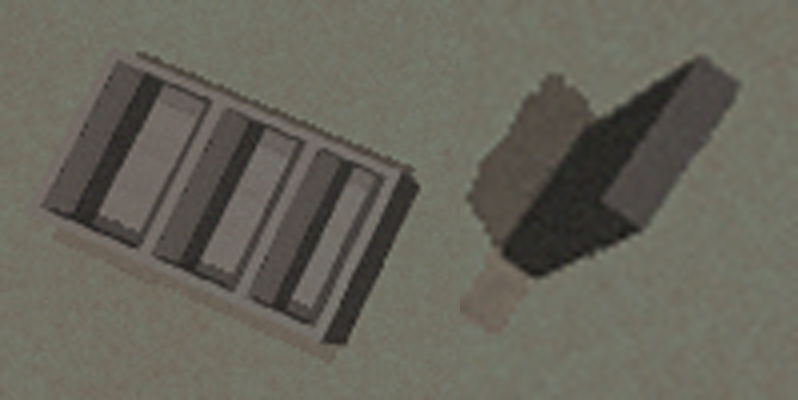

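```bash
cat > g.py <<'E'
import sys
from h import *
from scipy.spatial.transform import Rotation as R
def go(x,y,z,ang):
    s=env.state();M=R.from_rotvec(s['eef_rot']).as_matrix();d=M.T@(np.array([x,y,z])-s['ee_pos'])
    a=np.degrees(np.arctan2(M[1,1],M[0,1])); w=(a-ang+90)%180-90
    print('t',round(s['t'],2),'pos',s['ee_pos'].round(1),'ang',a.round(1),'shift m',(d/1000).round(4),'yaw',w.round(1),'tilt',np.degrees(np.arccos(-M[2,2])).round(2),'gap',round(s['finger_gap'],1),'F',s['ft_force'].round(1),'q',s['qpos'].round(2))
if __name__=='__main__': go(*map(float,sys.argv[1:5]))
E
python3 g.py 508.5 -86.5 231 7.3
```

```text
t 0.1 pos [197.1 513.  230.2] ang 69.0 shift m [-0.5057 -0.4479  0.    ] yaw 61.7 tilt 0.11 gap 85.7 F [-0.7  0.5 -0.3] q [ 1.1   0.09  1.37 -0.    1.68 -0.1 ]
```

Request:
carry_out:
  rows: [0, -0.042, -0.037, 0, 5, 0, -0.084, -0.075, 0, 10, 0, -0.126, -0.112, 0, 15, 0, -0.168, -0.149, 0, 20, 0, -0.21, -0.186, 0, 26, 0, -0.252, -0.224, 0, 31, 0, -0.294, -0.261, 0, 36, 0, -0.336, -0.299, 0, 41, 0, -0.379, -0.336, 0, 46, 0, -0.421, -0.373, 0, 51]
  grip_force: 50

```text
t: 1.35
ee_pos: [456.8, 12.5, 230.9]
eef_rot: [-1.851, -2.538, -0.0]
ft_force: [1.1, 0.6, 0.4]
finger_gap: 85.1
grip_force: 0.0
```

```bash
python3 g.py 508.5 -86.5 150 7.3
```

```text
t 1.35 pos [456.8  12.5 230.9] ang 17.8 shift m [-0.1101  0.019   0.0809] yaw 10.5 tilt 0.03 gap 85.1 F [1.1 0.6 0.4] q [-0.1  -0.12  1.58  0.    1.69 -0.41]
```

Request:
carry_out:
  rows: [0, -0.036, 0.006, 0.02, 3.5, 0, -0.072, 0.012, 0.04, 7, 0, -0.11, 0.019, 0.06, 10.5, 0, -0.11, 0.019, 0.08, 10.5, 0, -0.11, 0.019, 0.08, 10.5, 0, -0.11, 0.019, 0.08, 10.5]

```text
t: 2.1
ee_pos: [508.6, -84.3, 151.9]
eef_rot: [2.071, 2.362, 0.001]
ft_force: [-0.9, 0.7, 1.3]
finger_gap: 85.4
grip_force: 0.0
```

```bash
python3 g.py 508.5 -86.5 74 7.3
```

```text
t 2.1 pos [508.6 -84.3 151.9] ang 7.5 shift m [-0.0022 -0.0005  0.0779] yaw 0.2 tilt 0.04 gap 85.4 F [-0.9  0.7  1.3] q [-0.27  0.04  1.58  0.    1.52 -0.41]
```

Request:
carry_out:
  rows: [0, -0.002, 0, 0.03, 0, 0, -0.002, 0, 0.06, 0, 0, -0.002, 0, 0.078, 0, 0, -0.002, 0, 0.078, 0, 255, -0.002, 0, 0.078, 0, 255, -0.002, 0, 0.078, 0, 255, -0.002, 0, 0.078, 0, 255, -0.002, 0, 0.078, 0, 255, -0.002, 0, 0.078, 0, 255, -0.002, 0, 0.078, 0]

```text
t: 3.35
ee_pos: [509.8, -86.9, 75.2]
eef_rot: [2.07, 2.359, 0.002]
ft_force: [-1.3, 0.8, 6.0]
finger_gap: 55.7
grip_force: 53.9
```

```bash
python3 g.py 504.7 254.6 200 -22.5
```

```text
t 3.35 pos [509.8 -86.9  75.2] ang 7.5 shift m [ 0.3391  0.0398 -0.1251] yaw 30.0 tilt 0.18 gap 55.7 F [-1.3  0.8  6. ] q [-0.28  0.1   1.68  0.    1.36 -0.41]
```

Request:
carry_out:
  rows: [255, 0, 0, -0.03, 0, 255, 0, 0, -0.07, 0, 255, 0.02, 0.002, -0.11, 2, 255, 0.05, 0.006, -0.125, 5, 255, 0.09, 0.011, -0.125, 9, 255, 0.14, 0.016, -0.125, 13, 255, 0.19, 0.022, -0.125, 17, 255, 0.24, 0.028, -0.125, 22, 255, 0.29, 0.034, -0.125, 26, 255, 0.32, 0.038, -0.125, 29]

```text
t: 4.6
ee_pos: [504.0, 238.0, 197.5]
eef_rot: [-2.596, -1.768, 0.001]
ft_force: [0.5, -0.6, -1.4]
finger_gap: 55.2
grip_force: 54.0
```

Request:
carry_out:
  rows: [255, 0.016, -0.006, 0, 1, 255, 0.016, -0.006, 0, 1, 255, 0.016, -0.006, 0, 1, 255, 0.016, -0.006, 0, 1]

```text
t: 5.1
ee_pos: [505.2, 251.8, 198.3]
eef_rot: [2.613, 1.743, -0.0]
ft_force: [0.4, -0.1, -1.9]
finger_gap: 55.4
grip_force: 54.0
```

Run:
```python
from m import *
import g
p,d=snap('top','top1');p2,d2=snap('side','side1')
g.go(504.7,254.6,200,-22.5)
for n,D in(('top',d),('side',d2)):
    W=world(n,D);m=(W[...,2]>128)&(W[...,2]<225)&(np.hypot(W[...,0]-505,W[...,1]-255)<60);v,u=np.where(m);print(n,u.min(),u.max(),v.min(),v.max())
cv2.imwrite('pics/c2.png',cv2.resize(cv2.imread('pics/side1.png')[0:240,130:430],(750,600),interpolation=2))
```

```text
t 5.2 pos [505.2 252.  198.4] ang -22.6 shift m [ 0.0022 -0.0015 -0.0016] yaw -0.1 tilt 0.01 gap 55.4 F [ 0.2 -0.3 -1.7] q [ 0.36  0.13  1.39 -0.    1.62  0.76]
top 72 121 188 238
side 204 246 42 88
```

View pics/c2.png

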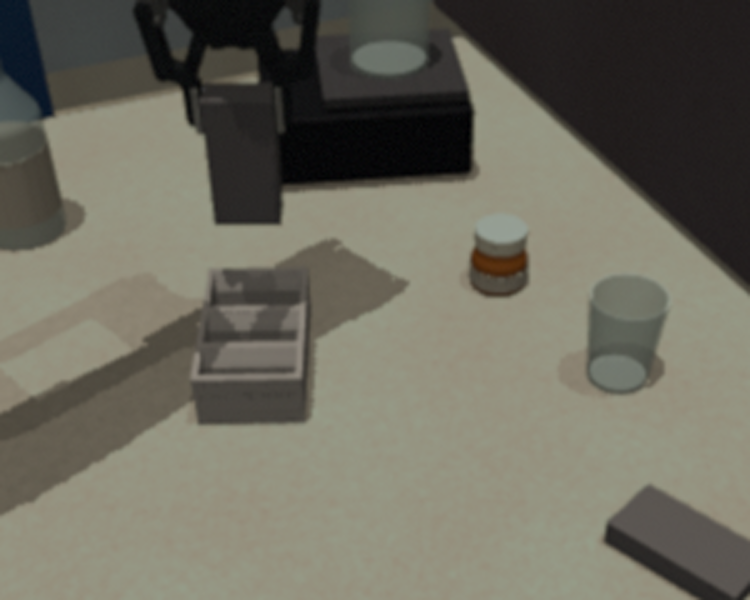

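The crop shows the thick plate held upright above the far, widest slot (crop ~ (245,150); slot at (260,290)). Lowering it now.

Request:
carry_out:
  rows: [255, 0.002, -0.001, 0.02, 0, 255, 0.002, -0.001, 0.05, 0, 255, 0.002, -0.001, 0.07, 0, 255, 0.002, -0.001, 0.08, 0, 255, 0.002, -0.001, 0.088, 0, 255, 0.002, -0.001, 0.088, 0]

```text
t: 5.95
ee_pos: [504.9, 254.9, 110.3]
eef_rot: [-2.612, -1.745, 0.0]
ft_force: [0.5, 1.0, -1.6]
finger_gap: 55.7
grip_force: 54.1
```

```bash
python3 g.py 504.7 254.6 82 -22.5
```

```text
t 5.95 pos [504.9 254.9 110.3] ang -22.5 shift m [-0.0004 -0.0001  0.0283] yaw -0.0 tilt 0.01 gap 55.7 F [ 0.5  1.  -1.6] q [0.37 0.18 1.51 0.   1.45 0.76]
```

Request:
carry_out:
  rows: [255, 0, 0, 0.006, 0, 255, 0, 0, 0.012, 0, 255, 0, 0, 0.018, 0, 255, 0, 0, 0.024, 0, 255, 0, 0, 0.028, 0, 255, 0, 0, 0.028, 0]

```text
t: 6.7
ee_pos: [504.8, 255.1, 82.0]
eef_rot: [-2.612, -1.745, 0.0]
ft_force: [0.2, -0.0, -2.3]
finger_gap: 55.7
grip_force: 54.0
```

Nearly on the floor with no lateral force: release, then rise.

Request:
carry_out:
  rows: [255, 0, 0, 0.001, 0, 0, 0, 0, 0.001, 0, 0, 0, 0, 0.001, 0, 0, 0, 0, 0.001, 0, 0, 0, 0, 0.001, 0, 0, 0, 0, -0.02, 0, 0, 0, 0, -0.06, 0, 0, 0, 0, -0.11, 0, 0, 0, 0, -0.14, 0, 0, 0, 0, -0.14, 0]

```text
t: 7.95
ee_pos: [506.4, 255.7, 226.2]
eef_rot: [2.611, 1.744, 0.012]
ft_force: [0.0, -0.5, -0.1]
finger_gap: 85.4
grip_force: 0.0
```

Run:
```python
from m import *
import g
for n,b in(('top',(60,150,205,290)),('side',(180,40,270,175))):
    p,d=snap(n,n+'2'); W=world(n,d); print(n,rect(W,b,108,124))
g.go(531.6,-281.7,231,-35.8)
```

```text
top (607, array([504.9, 254.9]), array([32.7, 56. ]), 67.2, np.float64(115.7))
side (285, array([504.5, 255.1]), array([32.5, 55.3]), 67.5, np.float64(115.1))
t 8.05 pos [504.7 254.9 221.7] ang -22.5 shift m [-0.4854  0.2304 -0.0092] yaw 13.3 tilt 0.04 gap 85.1 F [-0.5  0.2 -0.4] q [0.37 0.12 1.35 0.   1.67 0.76]
```

Request:
carry_out:
  rows: [0, -0.046, 0.022, -0.009, 1, 0, -0.093, 0.044, -0.009, 2, 0, -0.14, 0.066, -0.009, 4, 0, -0.187, 0.088, -0.009, 5, 0, -0.234, 0.111, -0.009, 6, 0, -0.28, 0.133, -0.009, 8, 0, -0.33, 0.156, -0.009, 9, 0, -0.38, 0.18, -0.009, 10, 0, -0.43, 0.204, -0.009, 12, 0, -0.47, 0.223, -0.009, 13]

```text
t: 9.3
ee_pos: [529.8, -266.2, 228.2]
eef_rot: [-2.791, -1.433, 0.004]
ft_force: [0.8, -0.4, 0.5]
finger_gap: 85.1
grip_force: 0.0
```

Request:
carry_out:
  rows: [0, -0.014, 0.011, 0.03, 0, 0, -0.014, 0.011, 0.06, 0, 0, -0.014, 0.011, 0.08, 0, 0, -0.014, 0.011, 0.08, 0, 0, -0.014, 0.011, 0.08, 0]

```text
t: 9.93
ee_pos: [531.7, -282.2, 151.0]
eef_rot: [-2.792, -1.438, 0.0]
ft_force: [-0.5, -0.6, 0.5]
finger_gap: 85.5
grip_force: 0.0
```

Run:
```python
from m import *
import g
W=world('top',np.load('pics/top2.npy'));print(rect(W,(370,190,425,245),102,118))
g.go(531.6,-281.7,74,-35.8)
```

```text
(281, array([ 530.9, -282.3]), array([16.6, 56.6]), 54.7, np.float64(110.1))
t 9.93 pos [ 531.7 -282.2  151. ] ang -35.5 shift m [ 0.0003 -0.0003  0.077 ] yaw 0.3 tilt 0.04 gap 85.5 F [-0.5 -0.6  0.5] q [-0.58  0.23  1.37  0.    1.55  0.04]
```

Request:
carry_out:
  rows: [0, 0, 0, 0.03, 0, 0, 0, 0, 0.06, 0, 0, 0, 0, 0.077, 0, 0, 0, 0, 0.077, 0, 255, 0, 0, 0.077, 0, 255, 0, 0, 0.077, 0, 255, 0, 0, 0.077, 0, 255, 0, 0, 0.077, 0, 255, 0, 0, 0.077, 0, 255, 0, 0, 0.077, 0]

```text
t: 11.18
ee_pos: [532.6, -282.8, 76.4]
eef_rot: [2.791, 1.437, 0.003]
ft_force: [-2.0, 1.0, 5.5]
finger_gap: 55.4
grip_force: 53.2
```

```bash
python3 g.py 465.6 160.4 220 -22.5
```

```text
t 11.18 pos [ 532.6 -282.8   76.4] ang -35.5 shift m [ 0.3219 -0.3115 -0.1445] yaw -13.0 tilt 0.19 gap 55.4 F [-2.   1.   5.5] q [-0.58  0.28  1.46  0.    1.4   0.04]
```

Request:
carry_out:
  rows: [255, 0, 0, -0.03, 0, 255, 0, 0, -0.07, 0, 255, 0.01, -0.01, -0.11, 0, 255, 0.03, -0.03, -0.14, -1, 255, 0.06, -0.058, -0.145, -2, 255, 0.1, -0.097, -0.145, -4, 255, 0.14, -0.135, -0.145, -6, 255, 0.18, -0.174, -0.145, -7, 255, 0.22, -0.213, -0.145, -9, 255, 0.25, -0.242, -0.145, -10]

```text
t: 12.42
ee_pos: [479.2, 63.9, 219.0]
eef_rot: [-2.655, -1.678, -0.0]
ft_force: [0.9, -0.8, 0.2]
finger_gap: 55.2
grip_force: 53.5
```

```bash
python3 g.py 465.6 160.4 220 -22.5
```

```text
t 12.43 pos [479.2  63.9 219. ] ang -25.4 shift m [ 0.0814 -0.0537 -0.0009] yaw -2.9 tilt 0.02 gap 55.2 F [ 0.9 -0.8  0.2] q [ 0.01 -0.06  1.54  0.    1.66  0.46]
```

Request:
carry_out:
  rows: [255, 0.03, -0.02, 0, -1, 255, 0.055, -0.036, 0, -2, 255, 0.072, -0.048, 0, -3, 255, 0.081, -0.054, 0, -3, 255, 0.081, -0.054, 0, -3, 255, 0.081, -0.054, 0, -3]

```text
t: 13.18
ee_pos: [466.3, 157.4, 219.2]
eef_rot: [2.613, 1.744, -0.0]
ft_force: [-0.8, 0.3, -1.3]
finger_gap: 55.3
grip_force: 53.5
```

Run:
```python
from m import *
import g
p,d=snap('side','side3')
g.go(465.6,160.4,112,-22.5)
# plate's near face (towards -slot y): offset along slot y from target
W=world('side',d);L=np.array([.383,.924,0]);Q=W-[465.6,160.4,0];s=Q@L;x=Q@np.array([.924,-.383,0])
m=(W[...,2]>145)&(W[...,2]<215)&(abs(x)<20)&(abs(s)<30)
A=np.c_[W[m][:,2]-200,x[m],np.ones(m.sum())];print(m.sum(),np.linalg.lstsq(A,s[m],rcond=None)[0].round(3),np.median(s[m]))
cv2.imwrite('pics/c3.png',cv2.resize(p[0:240,130:430,::-1],(750,600),interpolation=2))
```

```text
t 13.22 pos [466.3 157.3 219.2] ang -22.6 shift m [ 0.0026 -0.0019  0.1072] yaw -0.1 tilt 0.02 gap 55.3 F [ 0.7  0.2 -1.8] q [ 0.21 -0.04  1.52 -0.    1.66  0.6 ]
726 [ 3.000e-03  1.000e-03 -9.217e+00] -9.243358475052268
```

View pics/c3.png

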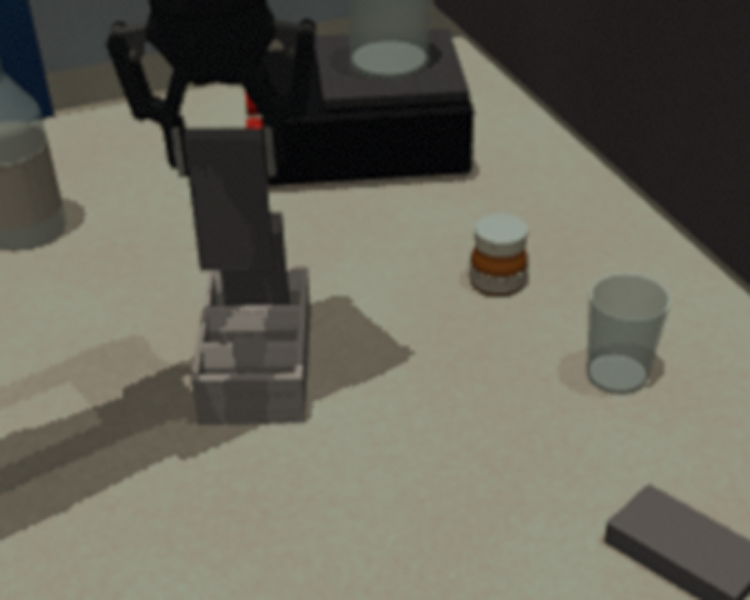

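The thin plate hangs upright (crop (232,200)), above the near, narrowest slot. The thick plate is behind it in its slot.

Request:
carry_out:
  rows: [255, 0.002, -0.002, 0.02, 0, 255, 0.002, -0.002, 0.05, 0, 255, 0.002, -0.002, 0.075, 0, 255, 0.002, -0.002, 0.09, 0, 255, 0.002, -0.002, 0.1, 0, 255, 0.002, -0.002, 0.105, 0, 255, 0.002, -0.002, 0.105, 0]

```text
t: 14.1
ee_pos: [465.3, 160.8, 114.7]
eef_rot: [2.612, 1.745, 0.001]
ft_force: [0.4, -0.3, -0.9]
finger_gap: 55.3
grip_force: 53.6
```

```bash
python3 g.py 465.6 160.4 82.5 -22.5
```

```text
t 14.1 pos [465.3 160.8 114.7] ang -22.5 shift m [-0.0003  0.0004  0.0322] yaw -0.0 tilt 0.04 gap 55.3 F [ 0.4 -0.3 -0.9] q [0.22 0.01 1.68 0.   1.45 0.61]
```

Request:
carry_out:
  rows: [255, 0, 0, 0.005, 0, 255, 0, 0, 0.01, 0, 255, 0, 0, 0.015, 0, 255, 0, 0, 0.02, 0, 255, 0, 0, 0.025, 0, 255, 0, 0, 0.03, 0, 255, 0, 0, 0.032, 0, 255, 0, 0, 0.032, 0]

```text
t: 15.1
ee_pos: [465.2, 160.8, 82.5]
eef_rot: [2.612, 1.745, 0.001]
ft_force: [-1.0, 0.2, 0.1]
finger_gap: 55.4
grip_force: 53.6
```

Request:
carry_out:
  rows: [255, 0, 0, 0.001, 0, 0, 0, 0, 0.001, 0, 0, 0, 0, 0.001, 0, 0, 0, 0, 0.001, 0, 0, 0, 0, 0.001, 0, 0, 0, 0, -0.02, 0, 0, 0, 0, -0.06, 0, 0, 0, 0, -0.11, 0, 0, 0, 0, -0.14, 0, 0, 0, 0, -0.14, 0]

```text
t: 16.35
ee_pos: [466.7, 161.1, 225.7]
eef_rot: [2.61, 1.744, 0.01]
ft_force: [0.1, -0.3, -0.1]
finger_gap: 85.6
grip_force: 0.0
```

Run:
```python
from m import *
import g
p,d=snap('side','side4'); W=world('side',d)
for nm,c in(('thin',(465.6,160.4)),('thick',(504.7,254.6))):
    V=W.copy();V[np.hypot(W[...,0]-c[0],W[...,1]-c[1])>40]=np.nan
    print(nm,rect(V,(0,0,560,420),107,124))
g.go(465.6,160.4,200,-22.5)
cv2.imwrite('pics/c4.png',cv2.resize(p[0:240,130:430,::-1],(750,600),interpolation=2))
```

```text
thin (228, array([463.8, 160.9]), array([16.9, 55.5]), 67.5, np.float64(114.4))
thick (295, array([504.9, 256.4]), array([35.7, 55.5]), 67.4, np.float64(115.0))
t 16.4 pos [465.6 160.9 223.2] ang -22.5 shift m [-0.0005  0.0001  0.0232] yaw -0.0 tilt 0.14 gap 85.3 F [ 0.4 -0.3 -1. ] q [ 0.22 -0.04  1.52  0.    1.66  0.61]
```

View pics/c4.png

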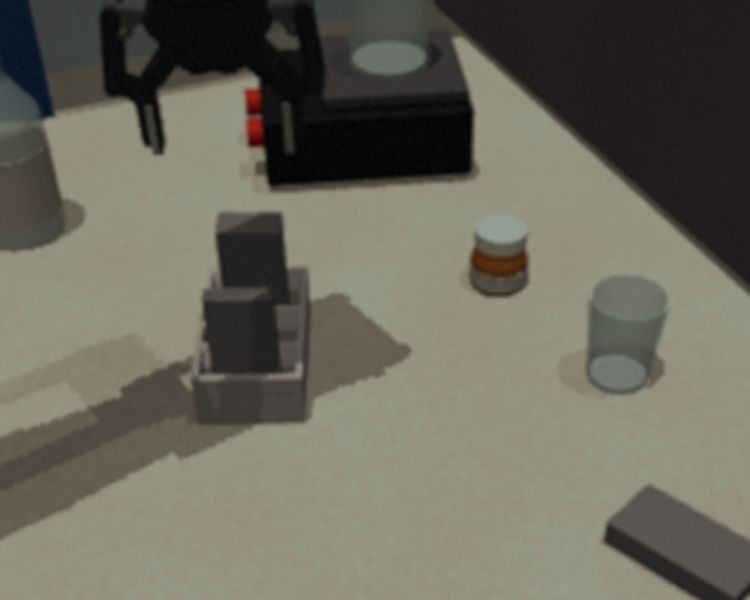

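Both plates stand upright and fully down in their slots (crop: thin (242,330), thick (253,255)), with tops near z = 115 and the gripper clear.

```bash
python3 -c "
from station import env
print(env.finish_job())"
```

```text
the job is handed in; nothing more can be done
None
```

I put the thick plate in the widest slot and the thin plate in the narrowest. The camera check showed both upright on their slot floors, the gripper was clear, and I handed the job in at about 16 s of the 61 s; no verdict came back.

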